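Release the charged battery pack and catch it on the rails

ROBOT

A 6-joint arm with a two-finger parallel gripper is mounted at the origin on a cart in front of the work surface, level with it; the furniture and walls round the work are solid. World frame = base frame: x ahead of the robot, y to its left, z up, the work surface at z = 0. Lengths are in m, angles in degrees, forces in N, time in s.
With the tool pointing down it reaches from about 0.3 to 0.75 m from the base axis. Payload 8.5 kg.
Tool frame: the origin (TCP) lies midway between the tips of the shut fingers; the grasp point (between the pads) lies 19 mm behind it (env.tcp_to_grasp is the z of the grasp point in the tool frame, in m); z points along the fingers, y is the line along which they close (so a half turn about z gives the same grasp; the last joint's range is limited). The gripper opens to 85 mm and grips with 20 to 120 N. Pads are 22 mm wide; open, the fingers measure 114 mm over their backs; the gripper's body (76 mm by 85 mm) begins 54 mm behind the grasp point. The pads swing forward as they close: fully open they stand 13 mm farther back than shut.
Start: joints at [-88.711, 21.807, 74.336, -0, 83.858, -12.336], TCP at [0.13, -0.535, 0.231] pointing down, gripper open.
Joint ranges: [-178.18, 178.18], [-50.72, 133.34], [12.68, 142.11], [-81.47, 261.47], [9.98, 163.14], [-165.26, 165.26]. Speed limits (degrees/s): [136.94, 136.94, 180, 180, 180, 180].

INTERFACE

Orientations are given as a 3x3 rotation matrix whose columns are the frame's x, y, z axes.
In Python, from rig import env, imaging, job, models gives the robot as it stands. The module is installed in compiled form; this text tells all that it offers.
- The arm moves only by the tool jog_arm, never from a script. Its argument "plan" is text: rows parted by semicolons, each of 7 numbers parted by spaces: the turn, a rotation vector about the tool's x, y, z in degrees, then the shift along the tool's x, y, z in cm, then the closure in counts, from 0 (fully open) to 255 (shut). In form: rx ry rz x y z claw; .... A call has 1 to 10 rows; each row shifts and turns the commanded pose from where the row before left it, along the tool's axes as they then stand; what a row does not reach is not made up. A row lasts 1/12 s, in which the tool goes at most 41.7 mm and 7.16 degrees, less where a joint would pass 70% of its speed; a pose out of reach is approached as far as the arm can. A call with a gripper value outside its range is refused whole. The fingers move at their own pace and stop on an object; "grip_force" is the grip in N (left out, the last holds). Time passes only in rows, so rows that do not move let the fingers close. It gives the time, the measured TCP pose, the force, the opening and the grip force at its end, in the units of the state.
- env.observe(): the state, without advancing time (a new reading comes with each control period).
- imaging.get_image(name): name is "scene" or "top" or "wrist"; returns a dict with "pixels" (384x512x3 uint8, red, green, blue), "depth" (384x512 float32, m along the optical axis (not along the pixel's ray), 0 where there is no reading), "fov_y" (degrees; the focal length in pixels is half the picture's height over the tangent of half this angle, whatever the lens; pixels are square), "cx", "cy" (the principal point, pixels), "world_from_camera" (4x4, takes a point from camera to world coordinates). Camera axes: x right, y down, z forward; pixel columns grow to the right and rows downward; lengths in m; the calibration is good to about 2 mm. A picture is of the moment at which its call begins.
- job.close_job(): hands the job in; it is judged then, once.
Trained networks look in the newest picture that a camera, given by its name, has taken for a name from the list of things; names that differ only in an ending like _2 or _b are one class to them, and where a whole thing is asked for, a point or a joint stands for the part that bears it (a point fixed in the world has none). Each returns a list of dicts, best first, with "confidence" (0 to 1); they miss things now and then, are a little off and sometimes report something else, mostly with a low value. They report only what shows in the picture. A call takes as long as a camera call. They do not tell look-alikes from the thing itself.
- models.outline_of(camera, query): "region" (384x512 bool, what is visible of it) and "bbox" ([centre column, centre row, width, height] in pixels, round what is visible of it).
- models.tip_of(camera, query): "at" ([column, row] in pixels: a listed point, or the origin of a listed thing).
The state is a dict: "time_s": time; "q": joint angles; "qvel": joint speeds; "joint_efforts": joint torques, N m; "position": TCP position; "tool_rot": TCP orientation; "ft_force": force on the tool from outside, world axes, zero at the start; "wrist_torque": the same for the moment, N m; "grip_width": finger opening in m; "gripper_force": force on a finger pad.
Only numpy, scipy, OpenCV 4.12 (cv2) and the standard library are available. Lean on these libraries where they do the work, as an engineer would, in place of code of your own. Each camera call takes 0.05 s, during which the arm holds its last target. There are 200 camera calls.

TASK

Release the charged battery pack: press the orange release button of the sloping charger with one finger, and with the other finger trap the pack as the spring pops it out, before it slides down off the open end of the rails. Do not grip or lift the pack, and leave the spare pack and everything else on the table where it is. Finish while holding: one finger still keeps the button down, and the popped pack rests on the rails against the other finger.

Things in the scene. Friction and masses are not known exactly. Their poses are not given: they have to be found in the camera images.
- charger: grey sloping charger fixed to the table, 195 (x) x 125 (y) x 95 mm high. Origin: on the table under the middle of the rails. Its x axis is level and points to the tower at the closed upper end, y left, z up. Two steel rails, 57 mm apart, fall 10 degrees towards -x. Floor between them: z = 34 mm + 0.176 x; the rails' tops stand 14 mm above it. Right of them a pod, top z 41 mm, holds the button
- rails_end (a point): middle of the open lower end of the rails, on their floor, at charger x -100, y 0, z 16 mm. Nothing but a finger stops the pack from sliding off here
- release_top (a point): middle of the top of the orange release button, 26 (x) x 24 (y) mm, at charger x -71, y -59, z 52 mm when up. It moves straight down 9 mm on a spring, 1.5 N at first and 5 N at the bottom, where its top is at z 43 mm, 2 mm proud of the pod. It springs up again when let go
- release (a joint): travel of the release button: 0 up, 0.009 m fully down. The latch lets the pack go at about 0.004 to 0.006
- ejector (a joint): spring plunger in the tower behind the pack: 0 = pushed in by the latched pack, grows to 0.034 m as it pushes the pack towards -x (about 3 N at first, 1.6 N at the end, roughly 0.2 m/s). From there the slope carries the slippery pack on, faster and faster: untrapped it is off the open end half a second after the latch lets go
- pack: slide-on battery pack, blue with a black top, 78 (x) x 54 (66 over the flanges at its foot) x 46 mm high, 0.25 to 0.45 kg. Origin: middle of its underside; x along the rails towards the tower, z normal to them. Latched home at charger x 11, y 0, z 36 mm; it can leave only along the rails to -x. Safely trapped 10 to 48 mm out of home; past 56 mm it has slid away
- pack_nose (a point): on the pack's flat front face (54 mm wide, looks to the open end), 30 mm above its underside; at home at charger x -33, z 58 mm. A finger may stop the pack anywhere on this face. A 22 mm wide finger level with the button along x, tip no lower than the pressed button, stands clear above the rails with about 24 mm of free path to this face
- spare_pack: second, empty pack of the same kind (one red lamp), standing loose on the table to the right of the charger, waiting for its turn; bystander. Origin: middle of its underside
- paint_white: white paint bottle, 74 across x 135 high mm, standing left of the charger; bystander. Origin: middle of its underside
- paint_brown: brown paint bottle with white cap, 52 across x 135 high mm; bystander. Origin: middle of its underside
- glue_stick: yellow glue stick standing upright behind the charger, 23 across x 89 high mm; bystander. Origin: middle of its underside
Not all that is in view belongs to the job. What is shaped like the pack but pink or yellow is not meant.

How it is judged:
By the outcome, as a careful person would: the job done as asked, in the order asked, and still so for the second after the job is handed in, while the arm keeps its last pose, push and grip.
It also fails if it takes over 29 s, if anything falls off the work surface, if the arm or the gripper's body presses on something with over 40 N, if the wrist force passes 120 N, or if a joint passes its speed limit or range.

## Working session

There is one attempt and no reset: what is moved stays moved. The work goes in short steps, Python scripts to look and compute and a tool call to move; the robot and the scene stay as the last step left them, time stands still between calls to the robot, and variables do not carry over. Pictures are saved under pics/ and viewed, at most 10 in all, crops included, and the job is handed in when it is done.

Besides the shell and the picture viewer there is one more tool, called after "Emit:" by a JSON object that holds its "op" and its "data", one argument or row to a line. jog_arm: Moves the arm, as the interface text tells. Its arguments: {"type":"object","properties":{"plan":{"type":"string"},"grip_force":{"type":"number"}},"required":["plan"]}

```bash
mkdir -p pics
cat > h.py <<'E'
import numpy as np, cv2
from rig import env, imaging, job, models
def pt(im,u,v,d=None):
    h=im["pixels"].shape[0]; f=h/2/np.tan(np.radians(im["fov_y"])/2)
    if d is None:
        p=im["depth"][int(v)-1:int(v)+2,int(u)-1:int(u)+2]; d=np.median(p[p>0])
    c=np.array([(u-im["cx"])/f*d,(v-im["cy"])/f*d,d,1]); return (im["world_from_camera"]@c)[:3]
E
python3 - <<'E'
from h import *
ims={}
for n in ["scene","top"]:
    im=imaging.get_image(n); ims[n]=im
    cv2.imwrite(f"pics/{n}0.png",im["pixels"][:,:,::-1])
    for q in ["release_top","rails_end","pack_nose","pack","charger","spare_pack","paint_white","paint_brown","glue_stick"]:
        for r in models.tip_of(n,q)[:3]:
            u,v=r["at"]; 
            try: print(n,q,round(r["confidence"],2),np.round([u,v]),pt(im,u,v).round(3))
            except Exception as e: print(n,q,r,e)
a=np.hstack([ims["scene"]["pixels"],ims["top"]["pixels"]])[:,:,::-1]
s=env.observe(); print(s, env.tcp_to_grasp)
E
```

```text
scene release_top 0.57 [218. 204.] [ 0.515 -0.278  0.038]
scene rails_end 0.74 [194. 210.] [ 0.458 -0.247  0.015]
scene pack_nose 0.97 [294. 294.] [ 0.533 -0.621  0.046]
scene pack_nose 0.95 [213. 189.] [ 0.524 -0.225  0.047]
scene pack_nose 0.56 [219. 256.] [ 0.444 -0.438  0.031]
scene pack 0.89 [209. 259.] [ 0.417 -0.442  0.038]
scene pack 0.82 [224. 186.] [ 0.544 -0.258  0.074]
scene pack 0.78 [300. 316.] [ 0.515 -0.674  0.045]
scene charger 0.94 [223. 203.] [ 0.527 -0.279  0.038]
scene spare_pack 0.96 [271. 270.] [ 0.525 -0.542  0.043]
scene paint_white 0.79 [191. 163.] [ 0.526 -0.058  0.024]
scene paint_brown 0.6 [156. 167.] [ 0.433 -0.008  0.011]
scene glue_stick 0.62 [269. 152.] [ 0.764 -0.105  0.017]
top release_top 0.43 [251. 238.] [ 0.497 -0.301  0.053]
top rails_end 0.9 [235. 250.] [ 0.464 -0.259  0.019]
top rails_end 0.21 [227. 219.] [ 0.54  -0.238  0.077]
top pack_nose 0.75 [227. 227.] [ 0.522 -0.239  0.07 ]
top pack_nose 0.67 [361. 219.] [ 0.559 -0.606  0.004]
top pack_nose 0.6 [302. 257.] [ 0.451 -0.441  0.003]
top pack 0.82 [374. 228.] [ 0.532 -0.628  0.046]
top pack 
[... 428 characters left out ...]
, -1.23368818e+01]), 'qvel': array([-0.04066095,  0.07410182, -0.08939361, -0.02011708,  0.00794565,
        0.00852405]), 'joint_efforts': array([ 2.68879339e-03, -4.48318827e+01, -2.31466377e+01,  2.48689283e-06,
        6.04891447e-04,  1.33778582e-05]), 'position': array([ 0.12956745, -0.53450805,  0.23132209]), 'tool_rot': array([[ 9.71857389e-01,  2.35569974e-01,  5.27428225e-05],
       [ 2.35569973e-01, -9.71857390e-01,  3.45687796e-05],
       [ 5.94018683e-05, -2.11712986e-05, -9.99999998e-01]]), 'ft_force': array([-0.63625298, -0.24940363, -0.58070136]), 'wrist_torque': array([ 0.02550309, -0.02557968,  0.00216218]), 'gripper_force': 0.0, 'grip_width': 0.08513894530295821} -0.0187
```

View pics/top0.png

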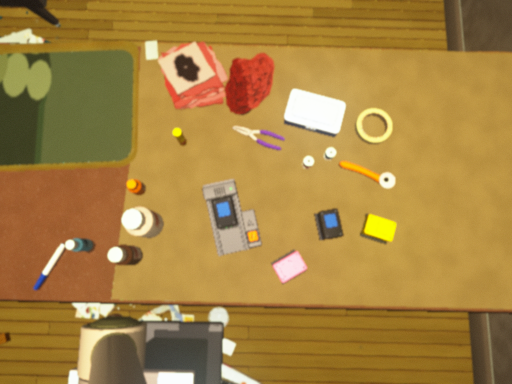

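View pics/scene0.png

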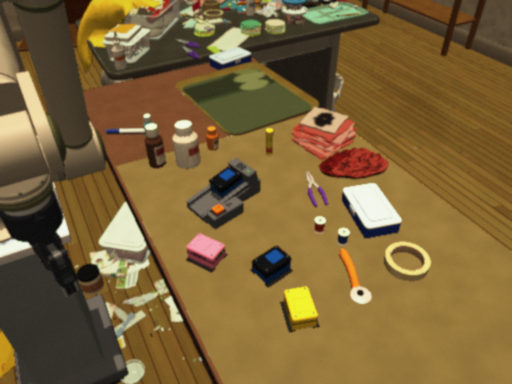

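The top view shows the charger with its tower at about (219,187), open end near (235,251) and orange button at (253,236). The spare pack is at (329,224), and the pink and yellow decoys are at (290,266) and (380,228). In the scene view the button is at about (218,210). The charger's yaw is about 13°, almost the tool's own. I'll move above it for a closer look.

Emit:
{"op": "jog_arm", "data": {
  "plan": "0 0 0 2.6 -1 0 0;0 0 0 2.6 -1 0 0;0 0 0 2.6 -1 0 0;0 0 0 2.6 -1 0 0;0 0 0 2.6 -1 0 0;0 0 0 2.6 -1 0 0;0 0 0 2.6 -1 0 0;0 0 0 2.6 -1 0 0;0 0 0 2.6 -1 0 0;0 0 0 2.6 -1 0 0"
}}

```text
time_s: 1.83
position: [0.3597, -0.3751, 0.2314]
tool_rot: [[0.972, 0.236, 0.0], [0.236, -0.972, -0.0], [0.0, 0.0, -1.0]]
ft_force: [-0.0, -0.1, 0.2]
grip_width: 0.0853
gripper_force: 0.0
```

Emit:
{"op": "jog_arm", "data": {
  "plan": "0 0 0 2.6 -1 0 115;0 0 0 2.6 -1 0 115;0 0 0 2.6 -1 0 115;0 0 0 2.6 -1 0 115;0 0 0 0 0 0 115;0 0 0 0 0 0 115;0 0 0 0 0 0 115"
}}

```text
time_s: 2.42
position: [0.4501, -0.3129, 0.2313]
tool_rot: [[0.972, 0.236, -0.0], [0.236, -0.972, -0.0], [-0.0, 0.0, -1.0]]
ft_force: [-0.1, -0.0, -0.7]
grip_width: 0.0468
gripper_force: 0.0
```

Run:
```python
from h import *
im=imaging.get_image("wrist"); cv2.imwrite("pics/w1.png",im["pixels"][:,:,::-1]); np.savez("w1.npz",**im)
print(im["world_from_camera"].round(3),im["fov_y"])
for q in ["release_top","rails_end","pack_nose","pack"]:
    for r in models.tip_of("wrist",q)[:2]:
        u,v=r["at"]; print(q,round(r["confidence"],2),np.round([u,v]),pt(im,u,v).round(3))
s=env.observe(); print(s["time_s"],s["position"],s["grip_width"],s["ft_force"],s["tool_rot"].round(4))
```

```text
[[ 0.237 -0.926 -0.296  0.527]
 [-0.972 -0.226 -0.072 -0.295]
 [ 0.     0.304 -0.953  0.375]
 [ 0.     0.     0.     1.   ]] 65.08274840212285
release_top 0.92 [258. 125.] [ 0.502 -0.306  0.053]
rails_end 0.66 [209. 148.] [ 0.458 -0.256  0.005]
pack_nose 0.86 [352. 198.] [ 0.447 -0.432  0.047]
pack_nose 0.76 [198.  84.] [ 0.527 -0.242  0.075]
pack 0.84 [196.  39.] [ 0.563 -0.235  0.083]
pack 0.58 [315. 196.] [ 0.439 -0.389  0.048]
2.6667 [ 0.44979734 -0.31325702  0.23142917] 0.04690742689319668 [ 0.20237283 -0.07387087 -0.22859307] [[ 9.721e-01  2.344e-01  0.000e+00]
 [ 2.344e-01 -9.721e-01 -1.000e-04]
 [-0.000e+00  1.000e-04 -1.000e+00]]
```

View pics/w1.png

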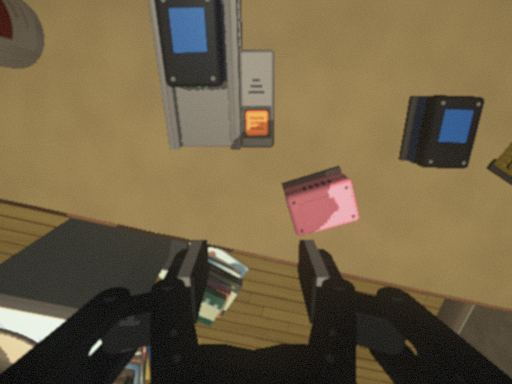

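The wrist view shows the charger's rails with open end at row 147 (columns 170-240), the pack's black top above, and the orange button at (257,123) with the pod around it. The button is up. Next I'll refine its position and the yaw.

Run:
```python
from h import *
def ana(im,name):
    px=im["pixels"]; h,w=px.shape[:2]; f=h/2/np.tan(np.radians(im["fov_y"])/2)
    v,u=np.mgrid[:h,:w]; d=im["depth"]
    P=np.stack([(u-im["cx"])/f*d,(v-im["cy"])/f*d,d,np.ones_like(d)],-1)@im["world_from_camera"].T
    x,y,z=P[...,0],P[...,1],P[...,2]
    hsv=cv2.cvtColor(px,cv2.COLOR_RGB2HSV)
    near=(d>0)&(np.hypot(x-.503,y+.306)<.04)
    o=near&(hsv[...,0]<22)&(hsv[...,1]>150)&(hsv[...,2]>140)&(z>.047)
    r=cv2.minAreaRect((P[o][:,:2]*1000).astype(np.float32)); print(name,"btn",o.sum(),P[o][:,:3].mean(0).round(4),np.median(z[o]).round(4),np.round(r[0],1),np.round(r[1],1),round(r[2],1))
    c=(d>0)&(np.hypot(x-.56,y+.245)<.14)
    for lab,m in [("pod",c&(np.hypot(x-.53,y+.3)<.06)&(abs(z-.041)<.003)),
                  ("packtop",c&(hsv[...,2]<90)&(z>.072)&(z<.097))]:
        k,lb,st,_=cv2.connectedComponentsWithStats(m.astype(np.uint8)); 
        if k<2: continue
        i=1+st[1:,4].argmax(); q=P[lb==i]
        r=cv2.minAreaRect((q[:,:2]*1000).astype(np.float32)); print(lab,len(q),np.round(r[0],1),np.round(r[1],1),round(r[2],1))
    # charger foot: everything higher than 10 mm
    m=c&(z>.012); k,lb,st,_=cv2.connectedComponentsWithStats(m.astype(np.uint8)); i=1+st[1:,4].argmax(); q=P[lb==i]
    r=cv2.minAreaRect((q[:,:2]*1000).astype(np.float32)); print("all",len(q),np.round(r[0],1),np.round(r[1],1),round(r[2],1))
    q=q[:,:2]@np.array([[np.cos(a),-np.sin(a)],[np.sin(a),np.cos(a)]]) if 0 else q
ana(dict(np.load("w1.npz")),"wrist")
for n in ["top","scene"]: ana(imaging.get_image(n),n)
im=dict(np.load("w1.npz"))
g=cv2.cvtColor(im["pixels"],cv2.COLOR_RGB2GRAY)
L=cv2.createLineSegmentDetector().detect(g[:160,150:290])[0][:,0]
for l in L:
    if np.hypot(l[2]-l[0],l[3]-l[1])>22:
        a,b=[(l[0]+150,l[1]),(l[2]+150,l[3])]
        A,B=pt(im,*a,),pt(im,*b); dd=B-A; print(np.round([*a,*b]),A.round(3),B.round(3),round(np.degrees(np.arctan2(dd[1],dd[0]))%90,1))
```

```text
wrist btn 540 [ 0.5043 -0.304   0.0529] 0.0531 [ 504.1 -303.7] [24.6 23.1] 14.3
pod 3097 [ 523.4 -292.8] [99.  48.5] 14.9
packtop 3529 [ 557.1 -230.2] [68.8 54.5] 15.0
all 25585 [ 453.5 -300.7] [ 30.2 102.4] 22.0
top btn 0 [nan nan nan] nan [0. 0.] [0. 0.] 0.0
packtop 59 [ 590.1 -226.8] [55.6 26.8] 77.3
all 5112 [ 540.2 -260.9] [233.5 154. ] 9.9
scene btn 64 [ 0.5014 -0.3066  0.051 ] 0.0511 [ 501.9 -306.4] [27.1 25. ] 14.4
pod 348 [ 522.5 -282.8] [109.7  75.7] 15.8
packtop 432 [ 575.1 -233.2] [108.4  81.7] 16.8
all 2753 [ 556.2 -249.9] [194.1 124.7] 15.5
[166.  87. 154.   0.] [ 0.516 -0.205  0.043] [nan nan nan] nan
[222.   0. 227.  81.] [nan nan nan] [ 0.537 -0.264  0.038] nan
[243. 106. 271. 105.] [ 0.517 -0.287  0.042] [ 0.524 -0.315  0.042] 14.8
[240.  52. 242. 104.] [ 0.567 -0.272  0.041] [ 0.518 -0.285  0.042] 14.9
[227.  88. 197.  87.] [ 0.53  -0.265  0.03 ] [ 0.523 -0.233  0.03 ] 12.1
[168.   9. 173.  52.] [ 0.579 -0.208  0.086] [ 0.548 -0.217  0.082] 14.7
[175.  89. 183. 145.] [ 0.516 -0.211  0.029] [ 0.456 -0.227  0.019] 15.0
[239. 133. 235.   1.] [ 0.487 -0.289  0.036] [na
[... 659 characters left out ...]
 0.042] 14.6
[215.  23. 213.   0.] [ 0.579 -0.249  0.084] [nan nan nan] nan
[274.  52. 274. 102.] [ 0.581 -0.307  0.004] [ 0.529 -0.321  0.004] 15.0
[271. 138. 243. 138.] [ 0.491 -0.324  0.042] [ 0.484 -0.294  0.043] 13.3
[230.   1. 233.  69.] [nan nan nan] [ 0.549 -0.269  0.046] nan
[244.  49. 271.  48.] [ 0.576 -0.273  0.003] [ 0.583 -0.302  0.004] 14.6
[217.  57. 215.  24.] [ 0.553 -0.255  0.08 ] [ 0.578 -0.249  0.084] 14.9
[151.   9. 155.  33.] [ 0.581 -0.184  0.055] [ 0.562 -0.189  0.051] 14.1<stdin>:10: RuntimeWarning: Mean of empty slice.
  ret = um.true_divide(
  return _methods._mean(a, axis=axis, dtype=dtype,
  ret = ret.dtype.type(ret / rcount)
  ret = ret.dtype.type(ret / rcount)
```

Emit:
{"op": "jog_arm", "data": {
  "plan": "0 0 -1.2 0 0 0 115;0 0 0 2.65 -1.3 0 115;0 0 0 2.65 -1.3 0 115;0 0 0 0 0 3.4 115;0 0 0 0 0 3.4 115;0 0 0 0 0 3.4 115;0 0 0 0 0 2 115;0 0 0 0 0 1 115;0 0 0 0 0 0 115;0 0 0 0 0 0 115"
}}

```text
time_s: 3.6
position: [0.4953, -0.2744, 0.1001]
tool_rot: [[0.967, 0.256, 0.001], [0.256, -0.967, -0.001], [0.001, 0.001, -1.0]]
ft_force: [0.4, -0.7, 1.5]
grip_width: 0.0468
gripper_force: 0.0
```

Run:
```python
from h import *
im=imaging.get_image("wrist"); cv2.imwrite("pics/w2.png",im["pixels"][:,:,::-1])
s=env.observe(); print(s["time_s"],s["position"],s["grip_width"],s["ft_force"],s["tool_rot"].round(4))
t=np.degrees(14.8/57.2958**2)*57.2958
c,sn=np.cos(np.radians(14.8)),np.sin(np.radians(14.8)); R=np.array([[c,sn],[-sn,c]])
print("tcp minus button in charger axes mm",R@(s["position"][:2]-[.503,-.305])*1000)
px=im["pixels"]; hsv=cv2.cvtColor(px,cv2.COLOR_RGB2HSV); o=(hsv[...,0]<22)&(hsv[...,1]>150)&(hsv[...,2]>140)
k,lb,st,ce=cv2.connectedComponentsWithStats(o.astype(np.uint8))
for i in range(1,k):
    if st[i,4]>80: v,u=np.where(lb==i); print(st[i],np.median([pt(im,a,b) for a,b in zip(u[::7],v[::7])],axis=0))
```

```text
3.65 [ 0.4955488  -0.27463907  0.10080832] 0.04735443857165321 [ 0.44926378 -0.44281621  0.45395558] [[ 0.9667  0.2561  0.002 ]
 [ 0.2561 -0.9667 -0.0017]
 [ 0.0014  0.0022 -1.    ]]
tcp minus button in charger axes mm [ 0.55158034 31.2570382 ]
[ 280  200   35   35 1127] [ 0.50531136 -0.30373632  0.05316481]
```

View pics/w2.png

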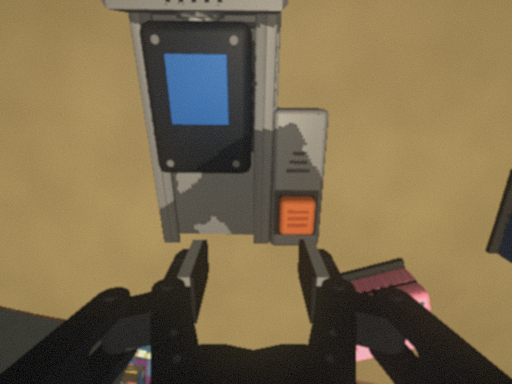

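The pack, rails and button at (297,216) are all in view, with the button unpressed. The fingertips are at about (198,243) and (311,243). I'll check those tips in the same camera so any calibration error cancels out.

Run:
```python
from h import *
im=imaging.get_image("wrist"); s=env.observe(); R=s["tool_rot"]; p=s["position"]
h,w=im["depth"].shape; f=h/2/np.tan(np.radians(im["fov_y"])/2); v,u=np.mgrid[:h,:w]; d=im["depth"]
P=(np.stack([(u-im["cx"])/f*d,(v-im["cy"])/f*d,d,np.ones_like(d)],-1)@im["world_from_camera"].T)[...,:3]
T=(P-p)@R*1000
for sg in (-1,1):
    m=(d>0)&(T[...,2]>-25)&(T[...,2]<10)&(sg*T[...,1]>10)&(sg*T[...,1]<60)&(abs(T[...,0])<25)
    q=T[m]; print(sg,m.sum(),np.percentile(q,[1,50,99],axis=0).round(1) if m.sum() else "")
print("button in tool mm",((np.array([.5053,-.3037,.0532])-p)@R*1000).round(1))
```

```text
-1 737 [[ -9.5 -36.3 -24.8]
 [  7.7 -24.3 -17. ]
 [ 12.3 -22.8  -3.9]]
1 734 [[ -9.7  23.7 -24.9]
 [  7.8  25.2 -17. ]
 [ 12.2  37.2  -4. ]]
button in tool mm [ 1.9 30.4 47.9]
```

Fingers and button line up within about 1 mm; the tips sit 4 mm behind the TCP. Next I descend to just above contact.

Emit:
{"op": "jog_arm", "data": {
  "plan": "0 0 0 0 0 2 115;0 0 0 0 0 1.5 115;0 0 0 0 0 1 115;0 0 0 0 0 0.2 115;0 0 0 0 0 0 115;0 0 0 0 0 0 115"
}}

```text
time_s: 4.2
position: [0.4954, -0.2744, 0.0533]
tool_rot: [[0.967, 0.256, 0.001], [0.256, -0.967, -0.001], [0.001, 0.001, -1.0]]
ft_force: [1.1, -0.1, 0.2]
grip_width: 0.0469
gripper_force: 0.0
```

Emit:
{"op": "jog_arm", "data": {
  "plan": "0 0 0 0 0 0.3 115;0 0 0 0 0 0.3 115;0 0 0 0 0 0 115"
}}

```text
time_s: 4.45
position: [0.4952, -0.2743, 0.0464]
tool_rot: [[0.967, 0.256, 0.001], [0.256, -0.967, -0.001], [0.001, 0.001, -1.0]]
ft_force: [0.5, -0.8, 0.8]
grip_width: 0.0465
gripper_force: 0.8
```

Emit:
{"op": "jog_arm", "data": {
  "plan": "0 0 0 0 0 0.25 115;0 0 0 0 0 0.25 115;0 0 0 0 0 0.1 115;0 0 0 0 0 0 115;0 0 0 0 0 0 115"
}}

```text
time_s: 4.87
position: [0.4952, -0.2743, 0.0405]
tool_rot: [[0.967, 0.256, 0.001], [0.256, -0.967, -0.001], [0.0, 0.001, -1.0]]
ft_force: [-0.1, -1.3, 3.9]
grip_width: 0.0468
gripper_force: 3.6
```

Emit:
{"op": "jog_arm", "data": {
  "plan": "0 0 0 0 0 0.12 115;0 0 0 0 0 0 115;0 0 0 0 0 0 115;0 0 0 0 0 0 115;0 0 0 0 0 0 115;0 0 0 0 0 0 115"
}}

```text
time_s: 5.37
position: [0.4952, -0.2744, 0.0401]
tool_rot: [[0.967, 0.256, 0.001], [0.256, -0.967, -0.001], [0.001, 0.002, -1.0]]
ft_force: [-2.7, -0.6, 10.2]
grip_width: 0.0467
gripper_force: 7.1
```

Run:
```python
from h import *
for n in ["wrist","scene"]:
    im=imaging.get_image(n); px=im["pixels"][:,:,::-1]
    if n=="scene": px=cv2.resize(px[130:290,150:330],None,fx=4,fy=3.6,interpolation=cv2.INTER_CUBIC)[:,:]
    cv2.imwrite(f"pics/{n}3.png",px)
    for q in ["pack","pack_nose"]:
      for r in models.tip_of(n,q)[:2]:
        u,v=r["at"]; print(n,q,round(r["confidence"],2),np.round([u,v]),pt(im,u,v).round(3))
s=env.observe(); print(s["time_s"],s["position"],s["ft_force"],s["wrist_torque"],s["grip_width"])
```

```text
wrist pack 0.94 [195. 139.] [ 0.553 -0.239  0.081]
wrist pack_nose 0.63 [194. 239.] [ 0.513 -0.246  0.073]
scene pack 0.85 [210. 257.] [ 0.421 -0.443  0.044]
scene pack 0.66 [217. 193.] [ 0.516 -0.272  0.071]
scene pack_nose 0.72 [206. 192.] [ 0.496 -0.252  0.069]
scene pack_nose 0.67 [219. 255.] [ 0.442 -0.441  0.037]
5.6667 [ 0.49520496 -0.27443888  0.0401075 ] [-2.04554125 -0.38054347 10.43013278] [-0.37178327  0.16793409  0.08192482] 0.04668872542653793
```

View pics/wrist3.png

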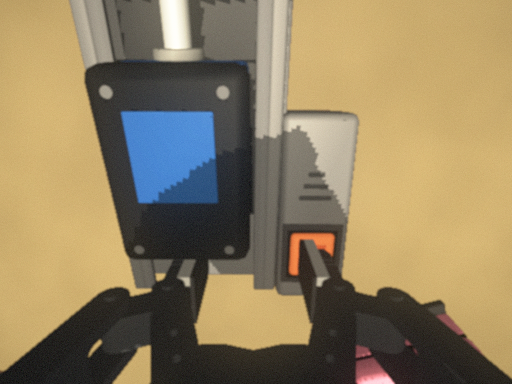

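View pics/scene3.png

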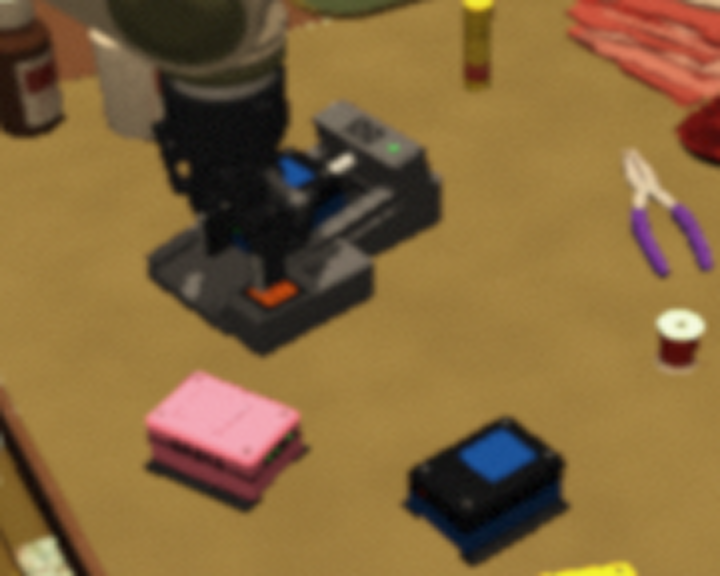

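In the wrist view the plunger at (175,20) is extended. The pack's front face, at row 255, rests against the left finger at (190,270), and the right finger holds the orange button down at (315,255). The scene view agrees. The force is steady at 10 N down plus about 2 N from the pack, so I'm handing it in.

```bash
python3 -c "
from rig import job; print(job.close_job())"
```

```text
the job is handed in; nothing more can be done
None
```

The battery pack is released and trapped: one finger still holds the button down, the pack rests on the rails against the other finger, nothing else was touched, and the job was handed in at about 5.7 s.

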